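# Clear dried clay scraps from the drying corner into the scrap tub

### The arm

A 7-joint arm with a two-finger parallel gripper is mounted at the origin on the work surface. World frame = base frame: x ahead of the robot, y to its left, z up, the work surface at z = 0. Lengths are in mm, angles in rad, forces in N, time in s.
With the tool pointing down it reaches from about 400 to 750 mm from the base axis. Payload 19.5 kg.
Tool frame: the origin (TCP) lies on the mounting face of the last link; the fingertips stand 173 mm ahead of it and the grasp point (between the pads) lies 155 mm ahead of it; z points along the fingers, y is the line along which they close (so a half turn about z gives the same grasp; the last joint's range is limited). The gripper opens to 85 mm and grips with 20 to 120 N. Pads are 22 mm wide; open, the fingers measure 114 mm over their backs; the gripper's body (76 mm by 85 mm) begins 54 mm behind the grasp point. The pads swing forward as they close: fully open they stand 13 mm farther back than shut.
Start: joints at [1.091, 0.707, -0.028, 1.485, 0.022, 0.951, -0.075], TCP at [243.767, -520.763, 404.668] pointing down, gripper open.
Joint ranges: [-2.71, 2.71], [-0.32, 2.16], [-1.57, 1.52], [0, 2.45], [-1.46, 4.6], [0, 2.02], [-2.83, 2.83]. Speed limits (rad/s): [1.89, 1.89, 2.57, 2.57, 3.01, 3.01, 3.01].

### API

Orientations are given as [roll, pitch, yaw] about the fixed x, y, z axes, in that order (R = Rz(yaw) Ry(pitch) Rx(roll)).
In Python, from bench import ctrl gives the robot as it stands. Calls block until the motion is done:
- ctrl.movep(position, orientation): joint-space move of the TCP to a pose.
- ctrl.servo_line(position, speed=150, ori=None, f_stop=None): straight line of the TCP; ori=None keeps the orientation; speed is the mean speed in mm/s. With f_stop (N) it stops when the force on the tool has changed by that much, and returns True; else False.
- ctrl.movej(angles): joint-space move.
- ctrl.gripper_to(opening): finger opening in mm; the grip force is fixed at half the most; returns when the fingers have stopped.
- ctrl.pause(seconds).
- ctrl.ik(position, orientation): joint angles nearest the present ones, or None.
- ctrl.observe(): the state.
- ctrl.capture(name): name is "side" or "top"; returns the picture (384x512x3 uint8, red, green, blue); there is no depth.
- ctrl.camera_model(name): a dict with "fx", "fy", "cx", "cy" (pixels), "dist" ([k1, k2, p1, p2, k3] as OpenCV has them; the pictures are not rectified), "view" (4x4, takes a point from world to camera coordinates). Camera axes: x right, y up, looking along -z (the intrinsics and any distortion apply to the point x, -y, -z); pixel columns grow to the right and rows downward; lengths in mm; the calibration is good to about 2 mm. A picture is of the moment at which its call begins. camera_model takes no time and is no camera call.
A pose or a line that the arm cannot do raises ctrl.PlanningError and nothing moves.
- ctrl.finish_job(): hands the job in; it is judged then, once.
Trained networks look in the newest picture that a camera, given by its name, has taken for a name from the list of things; names that differ only in an ending like _2 or _b are one class to them, and where a whole thing is asked for, a point or a joint stands for the part that bears it (a point fixed in the world has none). Each returns a list of dicts, best first, with "score" (0 to 1); they miss things now and then, are a little off and sometimes report something else, mostly with a low value. They report only what shows in the picture. A call takes as long as a camera call.
- ctrl.outline_of(camera, label): "mask" (384x512 bool, what is visible of it).
- ctrl.landmark_of(camera, label): "position" ([x, y, z] in mm, in the coordinates of the camera as it stood for that picture, good to about 4 mm: a listed point, or the origin of a listed thing).
The state is a dict: "time_s": time; "qpos": joint angles; "qvel": joint speeds; "joint_efforts": joint torques, N m; "tcp_pos": TCP position; "tcp_rot": TCP orientation; "wrist_force": force on the tool from outside, world axes, zero at the start; "wrist_torque": the same for the moment, N m; "width": finger opening in mm; "grasp_force": force on a finger pad.
Only numpy, scipy, OpenCV 4.12 (cv2) and the standard library are available. Lean on these libraries where they do the work, as an engineer would, in place of code of your own. Each camera call takes 0.05 s, during which the arm holds its last target. There are 200 camera calls.

### The job

Clear away the two dried clay scraps: one lies on the table under the overhanging board of the drying rack, in a row with a little seated clay figure and a small clay vase, and the other lies on the round plaster bat in front of it. Put both into the lidded scrap tub, then press the tub's lid fully shut. Leave the figure and the vase standing where they are, and do not knock against the drying rack.

Things in the scene. Friction and masses are not known exactly. Their poses are not given: they have to be found in the camera images.
- scrap_a: Irregular block of grey-brown dried clay with flat long sides and a broken top, about 56 long (its x, plus 5 mm of ragged end at +x), 34 wide (its y) and 32 mm high, about 60 to 130 g. Loose. It lies on the table under the rack's board. Origin: centre of the underside, z up. Within 0.2 rad of the rack's own yaw. Grip it across y.
- scrap_b: Like scrap_a, about 64 long (x, plus 5 mm at +x), 30 wide (y), 30 mm high. Lies on the plaster bat, in the open, at any yaw within 0.8 rad of the world x axis. Origin: centre of the underside, 15 mm above the table.
- figure: Seated animal of the same grey-brown clay, loose and light: bell-shaped body 46 mm across with ball head, snout and ears, 69 mm high; feet reach 25 mm out to its -x. Stands under the rack's board in a row with scrap_a and the vase, about 130 mm apart along the rack's y, in any order. Leave it alone. Origin: centre of the underside.
- vase: Small closed bud vase of the same grey-brown clay, 58 mm across at most, 72 mm high, loose, standing in the row under the rack's board with scrap_a and the figure. Leave it alone. Origin: centre of the underside.
- rack: Fixed drying rack: board 120 deep (x) x 500 (y) x 18 mm, underside 240 mm up, wares on top to 360 mm; two posts 22 x 35 mm at y = +-235, x = +30 mm, on feet 120 x 30 x 12 mm. Open front and back. Origin: on the table under the board's centre; its front (robot side) is -x. What stands under it is 28 to 48 mm behind the board's front edge: reach in from the front, leaning 30 to 40 degrees.
- bat: Round plaster slab fixed to the table, 120 mm diameter, 15 mm thick. Origin: centre of the underside.
- tub: Open-topped grey plastic scrap tub fixed to the table, 170 (x) by 220 (y) by 100 mm high outside, walls and floor 5 mm. Origin: centre of the underside. Its lid is hinged along its +x top edge.
- tub_lid (a joint): Angle of the tub's lid in rad: 0 is shut (on the rim), growing as it opens upward; it starts near upright, 1.3 to 1.55. A flat plate 170 x 220 x 8 mm covering the tub's top, hinged along its +x edge. The hinge is stiff (about 0.2 N m): the lid stays where it is left and must be pushed all the way down.
- tub_lid_hinge (a point): Middle of the lid's hinge line, on the underside of the lid at the tub's +x rim, 100 mm above the table; the line runs along the tub's y.
- tub_lid_handle (a point): Top of the small knob on the outside of the lid (35 mm tall), 140 mm from the hinge line and midway along y; it moves with the lid.

How it is judged (in metres and radians):
On the way, in this order (a step that is already met when the one before it is completed fails the run):
1. both scraps are in the tub (x of scrap_a in the frame of tub between -0.085 and 0.085 m and y of scrap_a in the frame of tub between -0.11 and 0.11 m and z of scrap_a in the frame of tub between 0 and 0.095 m and x of scrap_b in the frame of tub between -0.085 and 0.085 m and y of scrap_b in the frame of tub between -0.11 and 0.11 m and z of scrap_b in the frame of tub between 0 and 0.095 m), for 0.2 s.
2. the lid is shut (value of joint tub_lid below 0.06 rad), for 0.2 s.
At the end, for the whole second after the job is handed in: Both scraps lie inside the tub below its rim, at rest; the lid is shut to within 0.06 rad; the figure and the vase stand upright, within 15 mm of where they were (all of step 1 and value of joint tub_lid below 0.06 rad and linear speed of each of scrap_a, scrap_b below 0.03 m/s and distance of each of figure, vase from where it was at the start of the episode below 0.015 m and angle between each of figure, vase's own z axis and vertical below 0.2 rad); the robot touches nothing.
It fails at once if the figure is knocked over or pushed more than 15 mm (distance of figure from where it was at the start of the episode above 0.015 m or angle between figure's own z axis and vertical above 0.3 rad).
It fails at once if the vase is knocked over or pushed more than 15 mm (distance of vase from where it was at the start of the episode above 0.015 m or angle between vase's own z axis and vertical above 0.3 rad).
It fails at once if the robot knocks against the drying rack (over 15 N) (contact force between any of the arm, the fingers and rack above 15 N).
It also fails if it takes over 72 s, if anything falls off the work surface, if the arm or the gripper's body presses on something with over 40 N, if the wrist force passes 120 N, or if a joint passes its speed limit or range.

## Working session

There is one attempt and no reset: what is moved stays moved. The work goes in short steps, each a Python script; the robot and the scene stay as the last script left them, time stands still between calls to the robot, and variables do not carry over. Pictures are saved under pics/ and viewed, at most 10 in all, crops included, and the job is handed in when it is done.

```bash
mkdir -p pics; ls
cat > h.py <<'E'
import numpy as np, cv2
from bench import ctrl
def snap(c,n):
    im=ctrl.capture(c); cv2.imwrite(f"pics/{n}.png",im[:,:,::-1]); return im
def c2w(c,p):
    V=np.array(ctrl.camera_model(c)["view"]); return (np.linalg.inv(V)@np.r_[p,1])[:3]
def ray(c,uv):
    m=ctrl.camera_model(c);K=np.array([[m["fx"],0,m["cx"]],[0,m["fy"],m["cy"]],[0,0,1.]])
    n=cv2.undistortPoints(np.array(uv,float).reshape(-1,1,2),K,np.array(m["dist"],float)).reshape(-1,2)
    V=np.linalg.inv(np.array(m["view"])); d=np.c_[n[:,0],-n[:,1],-np.ones(len(n))]@V[:3,:3].T
    return V[:3,3],d
def plane(c,uv,z):
    o,d=ray(c,uv); return o+d*((z-o[2])/d[:,2])[:,None]
def proj(c,P):
    m=ctrl.camera_model(c);K=np.array([[m["fx"],0,m["cx"]],[0,m["fy"],m["cy"]],[0,0,1.]])
    V=np.array(m["view"]);q=np.atleast_2d(P)@V[:3,:3].T+V[:3,3]
    return cv2.projectPoints((q*[1,-1,-1]).reshape(-1,1,3),np.zeros(3),np.zeros(3),K,np.array(m["dist"],float))[0].reshape(-1,2)
E
python3 - <<'E'
from h import *
a=snap("side","side0");b=snap("top","top0")
for c in("side","top"):
    m=ctrl.camera_model(c);V=np.linalg.inv(np.array(m["view"]));print(c,m["fx"],V[:3,3].round(),(-V[:3,2]).round(2))
    for l in["scrap_a","scrap_b","figure","vase","rack","bat","tub","tub_lid_hinge","tub_lid_handle"]:
        print(l,[(round(r["score"],2),c2w(c,r["position"]).round(0).tolist()) for r in ctrl.landmark_of(c,l)[:3]])
print(ctrl.observe()["time_s"])
cv2.imwrite("pics/both0.png",cv2.resize(np.vstack([a,b])[:,:,::-1],None,fx=.78,fy=.78))
E
```

```text
pics
side 383.98475530282644 [ 371. -495.  811.] [ 0.19  0.6  -0.77]
scrap_a [(0.69, [667.0, 13.0, -1.0]), (0.61, [475.0, -32.0, 15.0])]
scrap_b [(0.69, [667.0, 13.0, -1.0]), (0.61, [475.0, -32.0, 15.0])]
figure [(0.77, [633.0, -234.0, -2.0])]
vase [(0.88, [660.0, -100.0, -2.0]), (0.58, [595.0, 357.0, 250.0])]
rack []
bat [(0.58, [483.0, -39.0, 5.0])]
tub [(0.59, [503.0, 332.0, -0.0])]
tub_lid_hinge [(0.62, [579.0, 349.0, 103.0])]
tub_lid_handle [(0.69, [593.0, 356.0, 249.0])]
top 486.8117043563858 [ 473.   22. 1373.] [ 0.07  0.01 -1.  ]
scrap_a [(0.44, [667.0, 18.0, 4.0])]
scrap_b [(0.44, [667.0, 18.0, 4.0])]
figure [(0.66, [636.0, -241.0, 3.0])]
vase [(0.38, [662.0, -99.0, -2.0])]
rack []
bat [(0.6, [480.0, -40.0, 2.0])]
tub [(0.61, [504.0, 336.0, 1.0])]
tub_lid_hinge [(0.65, [590.0, 352.0, 244.0]), (0.6, [584.0, 352.0, 101.0]), (0.23, [502.0, 337.0, -1.0])]
tub_lid_handle [(0.7, [589.0, 354.0, 246.0])]
1.0
```

```bash
python3 -c "
import cv2,numpy as np
a=cv2.imread('pics/side0.png');b=cv2.imread('pics/top0.png');cv2.imwrite('pics/b0.png',cv2.resize(np.hstack([a,b]),(800,300),interpolation=cv2.INTER_AREA))"
```

```text
(no output)
```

View pics/side0.png

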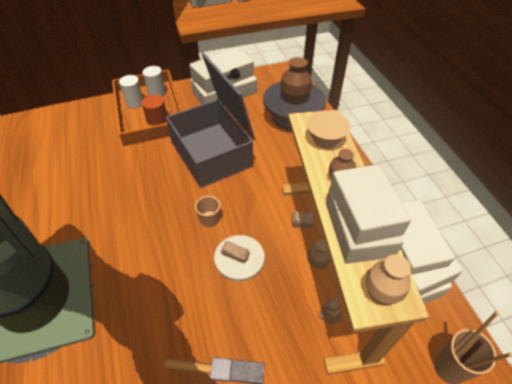

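View pics/top0.png

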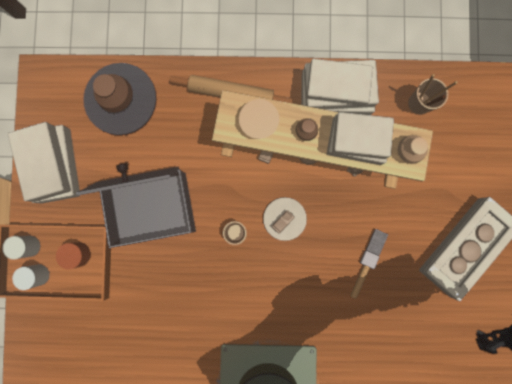

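The side view shows scrap_a at about (303,219), then the vase (319,253) and the figure (331,311) along the rack's front. Scrap_b is on the bat at (236,252), and the tub is at (210,140) with its lid open. A cup at (208,210) must be passed over. The top view agrees, with scrap_b at (283,222) and the board's front edge running from (214,142) to (426,178). Next I'll fit poses to the masks in both views.

```bash
cat > fit.py <<'E'
from h import *
from scipy.optimize import minimize
for c in("side","top"): ctrl.capture(c)
M={}
def mask(c,l,near):
    best=None
    for r in ctrl.outline_of(c,l):
        v,u=np.nonzero(r["mask"]); 
        if len(u)<5: continue
        d=np.hypot(*(np.array([u.mean(),v.mean()])-proj(c,near)[0]))
        if d<20 and (best is None or d<best[0]): best=(d,r["mask"],r["score"])
    if best: print(c,l,"px",best[1].sum(),"score",round(best[2],2))
    return None if best is None else best[1]
# board
tb=plane("top",[(214,142),(426,178),(432,127),(222,93)],258); print("board corners top",tb.round().tolist())
S=plane("side",[(290,115),(350,332),(420,315),(345,112)],258); print("side",S.round().tolist())
def box(x,y,z,yaw,L,W,H,e=5):
    c,s=np.cos(yaw),np.sin(yaw)
    return np.array([[x+c*a-s*b,y+s*a+c*b,z+h] for a in(-L/2,L/2+e) for b in(-W/2,W/2) for h in(0,H)])
def ren(c,P,k=4):
    q=proj(c,P); h=cv2.convexHull(((q+.5)*k).astype(np.float32)).astype(np.int32)
    m=np.zeros((384*k,512*k),np.float32); cv2.fillPoly(m,[h],1.); return cv2.resize(m,(512,384),interpolation=cv2.INTER_AREA)
def fit(name,x0,dim,zf,occ=None,yaws=(0,)):
    ms={c:mask(c,name,[*x0,zf+15]) for c in("side","top")}; ms={c:m for c,m in ms.items() if m is not None}
    def cost(p,cs):
        t=0
        for c in cs:
            m=ren(c,box(p[0],p[1],p[3] if len(p)>3 else zf,p[2],*dim))
            if occ is not None: m=m*(1-ren(c,occ))
            t+=np.abs(m-ms[c]).sum()/ms[c].sum()
        return t
    for cs in [list(ms)]+[[c] for c in ms]+[["z"]]:
        free=cs==["z"]; use=list(ms) if free else cs
        r=min((minimize(cost,[*x0,y]+([zf] if free else []),args=(use,),method="Nelder-Mead",options=dict(initial_simplex=np.array([[*x0,y]+([zf] if free else [])]*(5 if free else 4))+np.vstack([np.zeros(4 if free else 3),np.diag([8,8,.25,8][:4 if free else 3])]))) for y in yaws),key=lambda r:r.fun)
        print(name,"z-free" if free else cs,r.x.round(2),round(r.fun,3))
def boardbox():
    z=np.vstack([tb[:,:2]]); return np.vstack([np.c_[z,np.full(4,h)] for h in(240,258)])
fit("scrap_b",(477,-35),(64,30,28),15,yaws=(-.7,-.35,0,.35,.7))
fit("scrap_a",(667,15),(56,34,30),0,occ=boardbox(),yaws=(-.2,0,.2))
# tub
a=[c2w(c,ctrl.landmark_of(c,l)[0]["position"]) for c in("side","top") for l in("tub","tub_lid_handle")]; print(np.round(a).tolist())
im=cv2.vconcat([cv2.resize(cv2.imread("pics/side0.png")[40:340,120:460],None,fx=1.7,fy=1.7)]);cv2.imwrite("pics/crop.png",im)
E
python3 fit.py
python3 - <<'E'
import cv2,numpy as np
a=cv2.imread("pics/side0.png")[90:340,150:390];b=cv2.imread("pics/top0.png")[80:280,90:310]
a=cv2.resize(a,(400,417),interpolation=cv2.INTER_CUBIC);b=cv2.resize(b,(400,364),interpolation=cv2.INTER_CUBIC)
cv2.imwrite("pics/crops.png",np.hstack([a,cv2.copyMakeBorder(b,0,53,0,0,0)]))
E
```

```text
board corners top [[654.0, 138.0, 258.0], [580.0, -353.0, 258.0], [700.0, -367.0, 258.0], [769.0, 123.0, 258.0]]
side [[661.0, 136.0, 258.0], [566.0, -352.0, 258.0], [679.0, -363.0, 258.0], [786.0, 109.0, 258.0]]
side scrap_b px 448 score 0.57
top scrap_b px 274 score 0.48
scrap_b ['side', 'top'] [471.57 -30.56  -0.77] 0.357
scrap_b ['side'] [469.38 -31.09  -0.76] 0.167
scrap_b ['top'] [473.39 -31.26  -0.78] 0.15Traceback (most recent call last):
  File "fit.py", line 38, in <module>
    fit("scrap_b",(477,-35),(64,30,28),15,yaws=(-.7,-.35,0,.35,.7))
    ~~~^^^^^^^^^^^^^^^^^^^^^^^^^^^^^^^^^^^^^^^^^^^^^^^^^^^^^^^^^^^^
  File "fit.py", line 34, in fit
    r=min((minimize(cost,[*x0,y]+([zf] if free else []),args=(use,),method="Nelder-Mead",options=dict(initial_simplex=np.array([[*x0,y]+([zf] if free else [])]*(5 if free else 4))+np.vstack([np.zeros(4 if free else 3),np.diag([8,8,.25,8][:4 if free else 3])]))) for y in yaws),key=lambda r:r.fun)
  File "fit.py", line 34, in <genexpr>
    r=min((minimize(cost,[*x0,y]+([zf] if free else []),args=(use,),method="Nelder-Mead",options=dict(init
[... 327 characters left out ...]
^^^^^^^^^^^^^^^^^^^^^^^^^^^^^^^^^^^^^^^^^^^^^^^^^^^^^^^^^^^^^^^^^^^^^^^^^^^^^^^^^^^^^^^^^^^^^^^^^^^^^^^^^^^^^^^^^^^^^^^^^^^^^
    res = _minimize_neldermead(fun, x0, args, callback, bounds=bounds,
                               **options)
    fxr = func(xr)
    fx = function(np.copy(x), *(wrapper_args + args))
  File "fit.py", line 28, in cost
    m=ren(c,box(p[0],p[1],p[3] if len(p)>3 else zf,p[2],*dim))
  File "fit.py", line 21, in ren
    q=proj(c,P); h=cv2.convexHull(((q+.5)*k).astype(np.float32)).astype(np.int32)
  File "h.py", line 15, in proj
    m=ctrl.camera_model(c);K=np.array([[m["fx"],0,m["cx"]],[0,m["fy"],m["cy"]],[0,0,1.]])
ValueError: time passes only in moves, steps and waits
```

View pics/crops.png

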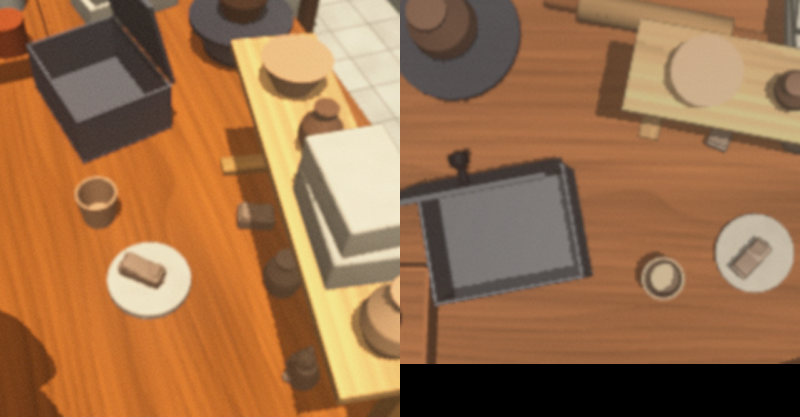

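The crops confirm scrap_b's long axis at about -0.75 rad. Scrap_a shows a clear end in front of the board, at about (255,215) in the left crop. I'll cache the camera model and finish the fit.

```bash
cat >> h.py <<'E'
import functools
class _C: pass
_orig=ctrl.camera_model
_cm=functools.lru_cache(None)(lambda n:_orig(n))
E
sed -i 's/ctrl\.camera_model(/_cm(/' h.py; sed -i 's/_orig=_cm(/_orig=ctrl.camera_model(/' h.py; grep -n "_cm\|_orig" h.py
python3 fit.py; python3 -c "
from h import *
print(ctrl.observe()['time_s'])
t=plane('top',[(180,172),(191,230),(112,245)],100);print(t.round())
"
```

```text
6:    V=np.array(_cm(c)["view"]); return (np.linalg.inv(V)@np.r_[p,1])[:3]
8:    m=_cm(c);K=np.array([[m["fx"],0,m["cx"]],[0,m["fy"],m["cy"]],[0,0,1.]])
15:    m=_cm(c);K=np.array([[m["fx"],0,m["cx"]],[0,m["fy"],m["cy"]],[0,0,1.]])
20:_orig=ctrl.camera_model
21:_cm=functools.lru_cache(None)(lambda n:_orig(n))
board corners top [[654.0, 138.0, 258.0], [580.0, -353.0, 258.0], [700.0, -367.0, 258.0], [769.0, 123.0, 258.0]]
side [[661.0, 136.0, 258.0], [566.0, -352.0, 258.0], [679.0, -363.0, 258.0], [786.0, 109.0, 258.0]]
side scrap_b px 386 score 0.88
top scrap_b px 272 score 0.8
scrap_b ['side', 'top'] [472.77 -30.33  -0.72] 0.49
scrap_b ['side'] [471.08 -32.04  -0.82] 0.349
scrap_b ['top'] [473.69 -30.83  -0.73] 0.116
scrap_b z-free [473.98 -30.56  -0.73   5.52] 0.45
side scrap_a px 350 score 0.74
scrap_a ['side'] [ 6.6541e+02  1.4440e+01 -4.7000e-01] 0.25
scrap_a ['side'] [ 6.6541e+02  1.4440e+01 -4.7000e-01] 0.25
scrap_a z-free [ 6.6836e+02  1.7730e+01 -4.7000e-01 -6.5600e+00] 0.228
[[504.0, 332.0, -0.0], [596.0, 359.0, 248.0], [501.0, 336.0, -3.0], [591.0, 353.0, 248.0]]
1.7
[[598. 242. 100.]
 [446. 209. 100.]
 [402. 415. 100.]]
```

Run:
```python
from h import *
import sys; sys.argv=['x']
def box(x,y,z,yaw,L,W,H,e=5):
    c,s=np.cos(yaw),np.sin(yaw)
    return np.array([[x+c*a-s*b,y+s*a+c*b,z+h] for a in(-L/2,L/2+e) for b in(-W/2,W/2) for h in(0,H)])
out=[]
for c,(x,y) in(("side",(280,200)),("top",(245,140))):
    im=cv2.imread(f"pics/{c}0.png")[y:y+40,x:x+40]; z=cv2.resize(im,(400,400),interpolation=cv2.INTER_CUBIC); w=z.copy()
    for yaw,col in((-.15,(0,255,0)),(-.35,(255,255,0))):
        q=((proj(c,box(667,15,0,yaw,56,34,31))-[x,y]+.5)*10).astype(int)
        for i in range(8):
            for j in(1,2,4):
                if not i&j: cv2.line(w,tuple(map(int,q[i])),tuple(map(int,q[i|j])),col,1)
    out.append(np.hstack([z,w]))
cv2.imwrite("pics/za.png",cv2.resize(np.vstack(out),(600,600),interpolation=cv2.INTER_AREA))
```

```text
(no output)
```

View pics/za.png

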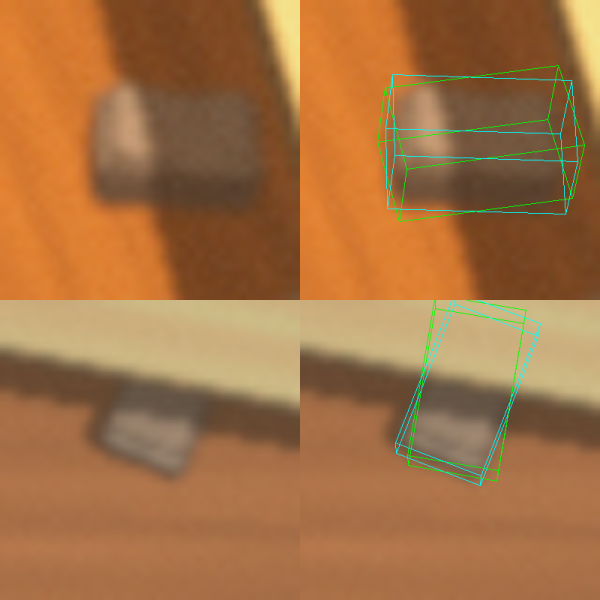

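Scrap_a's yaw is close to the -0.35 overlay, with its centre at about (667,15). I'll pick up scrap_b first.

```bash
cat >> h.py <<'E'
from scipy.spatial.transform import Rotation as Ro
TUB=np.array([503.,334.]);TY=.212
def tubw(x,y): return TUB+[np.cos(TY)*x-np.sin(TY)*y,np.sin(TY)*x+np.cos(TY)*y]
def ori(yaw,lean=0,flip=False):
    "tool y horizontal across yaw; lean>0: approach tips forward along yaw"
    y=np.array([np.sin(yaw),-np.cos(yaw),0]); z=np.array([np.cos(yaw)*np.sin(lean),np.sin(yaw)*np.sin(lean),-np.cos(lean)])
    if flip: y=-y
    return Ro.from_matrix(np.c_[np.cross(y,z),y,z]).as_euler("xyz"),z
def tcp(g,z,d=155): return np.array(g,float)-d*z
def pick_ori(g,yaw,lean=0,flips=(False,True)):
    q0=np.array(ctrl.observe()["qpos"]);best=None
    for f in flips:
        o,z=ori(yaw,lean,f);q=ctrl.ik(tcp(g,z),o)
        if q is not None:
            d=np.abs(np.array(q)-q0).max()
            if best is None or d<best[0]: best=(d,o,z,f,q)
    return best
def st(*a):
    s=ctrl.observe();print(*a,"t",round(s["time_s"],1),"w",round(s["width"],1),"gf",round(s["grasp_force"],1),"F",np.round(s["wrist_force"],1),"tcp",np.round(s["tcp_pos"],1))
E
python3 - <<'E'
from h import *
g=np.array([472.5,-31,36]);d,o,z,f,q=pick_ori(g,-.75);print(d,f,np.round(q,2))
p=g+[0,0,110]
ctrl.movep(tcp(p,z),o);st("above")
print(ctrl.servo_line(tcp(g,z),speed=120,f_stop=15));st("down")
ctrl.gripper_to(0);st("grip")
ctrl.servo_line(tcp(g+[0,0,170],z),speed=250);st("up")
t=[*tubw(-35,-42),206];d,o,z,f,q=pick_ori(t,TY);print(d,f,np.round(q,2))
ctrl.movep(tcp(t,z),o);st("over tub")
snap("side","s1")
E
```

```text
1.0107626805304772 True [ 0.08  0.96 -0.15  2.02  0.63  0.21  0.2 ]
above t 3.7 w 85.2 gf 0.0 F [-0.4 -0.2 -0.2] tcp [472.6 -31.9 301. ]
False
down t 4.8 w 85.6 gf 0.0 F [ 0.5 -0.3 -0.7] tcp [472.6 -31.1 191.5]
grip t 5.3 w 28.9 gf 60.0 F [-1.6  0.5  9.1] tcp [472.5 -31.  191.4]
up t 6.2 w 29.0 gf 59.2 F [-0.7  0.5 -0.8] tcp [472.3 -31.1 360.1]
0.5173338916377317 True [-0.24  0.81 -0.72  1.6   0.62  0.97  0.62]
over tub t 7.4 w 28.6 gf 59.2 F [ 0.5 -1.3 -0.8] tcp [478.2 284.3 360.7]
```

Run:
```python
from h import *
o=ctrl.observe();p=np.array(o["tcp_pos"]);
t=np.array([*tubw(-35,-42),78.]);z=np.array([0,0,-1.])
ctrl.servo_line(tcp(t,z),speed=200,f_stop=15);ctrl.gripper_to(60);st("rel")
ctrl.servo_line(tcp(t+[0,0,150],z),speed=250);st("up")
g=np.array([667,15,25.])
for lean in(.55,.61,.68):
  for f in(0,1):
    o,z=ori(-.33,lean,bool(f))
    for back in(160,80,0):
        q=ctrl.ik(tcp(g-back*z,z),o);print(lean,f,back,None if q is None else np.round(q,2))
a=snap("side","s2")
cv2.imwrite("pics/s2c.png",cv2.resize(a[60:300,120:400,::-1],None,fx=2,fy=2))
```

```text
rel t 8.6 w 59.7 gf 0.0 F [-1.  -0.1  0.1] tcp [477.7 285.6 233.3]
up t 9.4 w 59.9 gf 0.0 F [-0.5 -0.1 -0.5] tcp [477.5 285.4 382.5]
0.55 0 160 [ 0.23  0.94 -0.96  2.04  1.76  1.04  2.56]
0.55 0 80 [ 0.21  1.07 -0.84  1.95  1.9   0.98  2.54]
0.55 0 0 [ 0.19  1.19 -0.74  1.82  2.    0.91  2.55]
0.55 1 160 [ 0.29  1.01 -1.13  2.04  1.76  1.19 -0.54]
0.55 1 80 [ 0.24  1.09 -0.91  1.95  1.9   1.04 -0.57]
0.55 1 0 [ 0.26  1.25 -0.91  1.81  2.    1.05 -0.5 ]
0.61 0 160 [ 0.18  0.94 -0.91  2.12  1.87  1.07  2.4 ]
0.61 0 80 [ 0.17  1.07 -0.79  2.01  2.01  1.02  2.4 ]
0.61 0 0 [ 0.17  1.19 -0.7   1.86  2.1   0.94  2.43]
0.61 1 160 [ 0.32  1.15 -1.35  2.12  1.85  1.49 -0.58]
0.61 1 80 [ 0.3   1.21 -1.13  2.01  1.99  1.31 -0.57]
0.61 1 0 [ 0.26  1.27 -0.91  1.86  2.09  1.11 -0.58]
0.68 0 160 [ 0.11  0.96 -0.85  2.2   1.99  1.14  2.22]
0.68 0 80 [ 0.12  1.08 -0.74  2.07  2.12  1.08  2.25]
0.68 0 0 [ 0.13  1.2  -0.65  1.91  2.21  1.    2.29]
0.68 1 160 [ 0.28  1.19 -1.35  2.2   1.92  1.6  -0.7 ]
0.68 1 80 [ 0.28  1.25 -1.13  2.07  2.08  1.41 -0.66]
0.68 1 0 [ 0.25  1.29 -0.91  1.9   2.19  1.19 -0.67]
```

View pics/s2c.png

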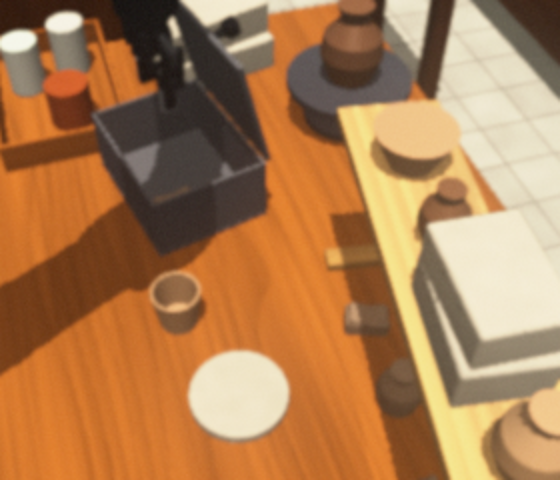

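Scrap_b is inside the tub and the bat is empty. I'll take scrap_a next, leaning in from the front.

Run:
```python
from h import *
p=np.array(ctrl.observe()["tcp_pos"]);ctrl.servo_line([470,140,390],speed=250)
g=np.array([667,15,27.5]);o,z=ori(-.33,.61,True)
ctrl.movep(tcp(g-200*z,z),o);st("pre")
ctrl.gripper_to(70)
r=ctrl.servo_line(tcp(g-60*z,z),speed=150,f_stop=8);st("near",r)
a=snap("side","s3")
cv2.imwrite("pics/s3c.png",cv2.resize(a[150:330,190:400,::-1],None,fx=2.5,fy=2.5))
```

```text
pre t 11.5 w 60.1 gf 0.0 F [ 0.1  0.2 -0.1] tcp [474.6  81.3 318.5]
near False t 12.8 w 69.7 gf 0.0 F [-0.5  0.3  1.2] tcp [550.3  55.2 204.4]
```

View pics/s3c.png

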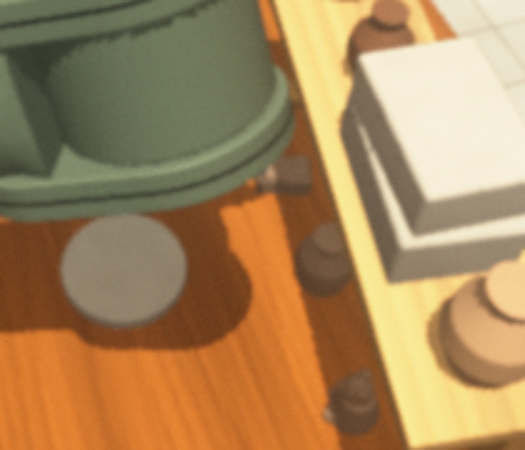

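The green wrist link is close to the board's edge in this view, so I'll check the clearance from above before moving closer.

Run:
```python
from h import *
a=snap("top","t3");print(np.round(ctrl.observe()["qpos"],2))
cv2.imwrite("pics/t3c.png",cv2.resize(a[60:384,90:450,::-1],None,fx=1.8,fy=1.8))
```

```text
[ 0.33  1.29 -1.21  1.97  2.02  1.38 -0.5 ]
```

View pics/t3c.png

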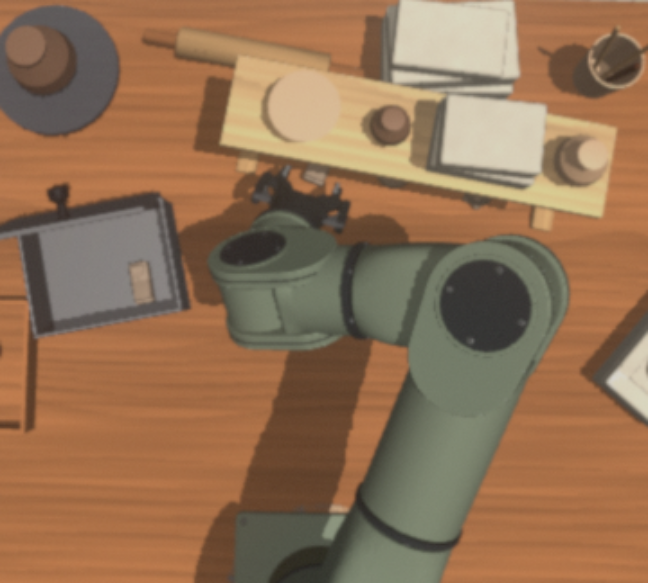

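Run:
```python
from h import *
print("elbow ctr/edge",plane("top",[(359,229),(375,190)],480).round().tolist())
g=np.array([667,15,27.5]);o,z=ori(-.33,.61,True)
for b in(30,0): print(b,np.round(ctrl.ik(tcp(g-b*z,z),o),2))
for d in(40,): print("lift",ctrl.ik(tcp(g+[0,0,d],z),o) is not None)
```

```text
elbow ctr/edge [[463.0, -155.0, 480.0], [535.0, -184.0, 480.0]]
30 [ 0.34  1.34 -1.18  1.92  2.07  1.36 -0.47]
0 [ 0.34  1.38 -1.16  1.86  2.11  1.33 -0.43]
lift True
```

The elbow's edge is at about x=535, at least 60 mm short of the board, and the advance barely moves it. I'll go on with the grasp.

Run:
```python
from h import *
g=np.array([667,15,27.5]);o,z=ori(-.33,.61,True)
r=ctrl.servo_line(tcp(g,z),speed=80,f_stop=8);st("at",r)
ctrl.gripper_to(0);st("grip")
w=ctrl.observe()["width"]
if 25<w<42:
    p=np.array(ctrl.observe()["tcp_pos"])
    ctrl.servo_line(p+[0,0,25],speed=80);st("lift")
    h=np.array([np.cos(.33),-np.sin(.33),0])
    ctrl.servo_line(p+[0,0,60]-110*h,speed=120);st("out")
    ctrl.servo_line(p+[0,0,160]-160*h,speed=200);st("up")
a=snap("side","s4")
cv2.imwrite("pics/s4c.png",cv2.resize(a[100:350,120:400,::-1],None,fx=2,fy=2))
print(np.round(ctrl.observe()["qpos"],2))
```

```text
at False t 13.8 w 70.1 gf 0.0 F [ 0.7 -0.7 -0.3] tcp [582.9  43.9 154.9]
grip t 14.3 w 32.6 gf 59.9 F [-1.6  1.4  6.7] tcp [583.1  43.9 155.1]
lift t 14.7 w 32.7 gf 59.2 F [ 1.   1.1 -2.4] tcp [583.2  43.8 180.4]
out t 15.8 w 32.3 gf 59.2 F [-0.5 -0.8 -0.3] tcp [479.3  79.4 214.9]
up t 16.6 w 33.0 gf 59.2 F [ 0.1  0.7 -0.8] tcp [432.1  95.4 314.4]
[ 0.24  1.04 -1.38  2.28  1.72  1.51 -0.8 ]
```

View pics/s4c.png

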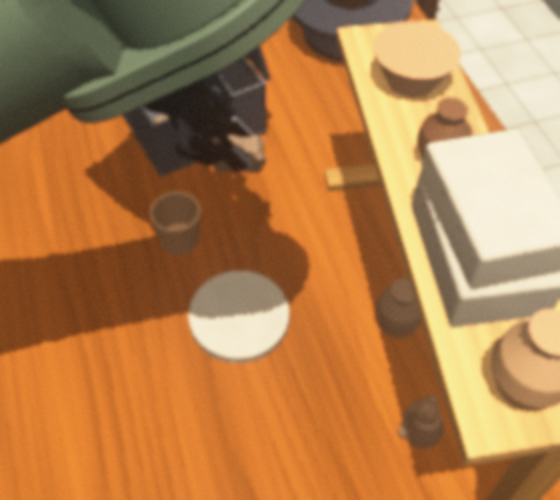

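Scrap_a is held, and the vase and figure are undisturbed. Next it goes to the tub.

Run:
```python
from h import *
o,z=ori(TY,0,True)
ctrl.movep([450,140,395],o);st("via")
t=np.array([*tubw(-38,38),90.])
ctrl.servo_line(tcp(t+[0,0,150],z),speed=250);st("over")
print(np.round(ctrl.observe()["qpos"],2))
r=ctrl.servo_line(tcp(t,z),speed=180,f_stop=10);st("down",r)
ctrl.gripper_to(62);st("rel")
ctrl.servo_line(tcp(t+[0,0,150],z),speed=250)
ctrl.servo_line([450,200,420],speed=250)
ctrl.gripper_to(0);st("clear")
for c in("side","top"):
    im=snap(c,c+"5")
    for l in("scrap_a","tub_lid_handle","tub_lid_hinge","tub"): print(c,l,[(round(r["score"],2),c2w(c,r["position"]).round().tolist()) for r in ctrl.landmark_of(c,l)[:3]])
cv2.imwrite("pics/c5.png",cv2.resize(im[140:300,60:300,::-1],None,fx=3,fy=3))
# lid push reachability
U=np.array([np.cos(TY),np.sin(TY)])
for th in(1.75,1.32,.9,.5,.0):
    for f in(False,True):
        x,zz=-120*np.cos(th)+20,100+120*np.sin(th)+10
        P=np.r_[tubw(85+x,-55),zz+173]; oo,_=ori(TY,0,f); q=ctrl.ik(P,oo); print(th,f,P.round(),None if q is None else np.round(q,2))
```

```text
via t 17.7 w 32.5 gf 59.2 F [-0.2  0.1 -0.1] tcp [450.1 139.7 394.3]
over t 18.7 w 32.3 gf 59.2 F [ 0.6 -0.4 -1.1] tcp [458.1 362.3 394.8]
[-0.2   1.02 -1.34  1.45  0.99  1.44  0.24]
down False t 19.7 w 32.4 gf 59.2 F [ 0.6 -0.  -0.3] tcp [457.9 363.3 246. ]
rel t 20.1 w 61.8 gf 0.0 F [ 0.8 -1.  -0.3] tcp [457.9 363.2 245.2]
clear t 22.3 w -0.2 gf 0.0 F [ 0.5 -0.3  0.8] tcp [450. 200. 420.]
side scrap_a [(0.54, [443.0, 362.0, 4.0]), (0.53, [484.0, 286.0, 8.0])]
side tub_lid_handle [(0.77, [595.0, 358.0, 248.0])]
side tub_lid_hinge [(0.58, [582.0, 350.0, 102.0])]
side tub [(0.8, [504.0, 336.0, -2.0])]
top scrap_a []
top tub_lid_handle [(0.67, [593.0, 354.0, 248.0])]
top tub_lid_hinge [(0.61, [582.0, 350.0, 102.0])]
top tub [(0.91, [500.0, 333.0, -1.0])]
1.75 False [638. 307. 401.] [-0.31  1.   -0.61  0.86  0.51  1.4  -2.12]
1.75 True [638. 307. 401.] [-0.17  1.14 -1.29  0.85  1.07  1.66  0.8 ]
1.32 False [588. 296. 399.] [-0.28  0.9  -0.62  1.13  0.5   1.25 -2.22]
1.32 True [588. 296. 399.] [-0.1   1.09 -1.32  1.12  1.04  1.57  0.62]
0.9 False [544. 287. 377.] [-0.26  0.85 -0.61  1.35  0.51  1.09 -2.31]
0.9 True [544. 287. 377.] [-0.05  1.08 -1.33  1.35  1.04  1.47  0.47]
0.5 False [514. 280. 341.] [-0.27  0.85 -0.6   1.52  0.55  0.95 -2.39]
0.5 True [514. 280. 341.] [-0.03  1.1  -1.32  1.51  1.07  1.37  0.36]
0.0 False [500. 277. 283.] [-0.28  0.92 -0.57  1.62  0.64  0.8  -2.49]
0.0 True [500. 277. 283.] [-0.03  1.16 -1.26  1.61  1.15  1.27  0.26]
```

View pics/c5.png

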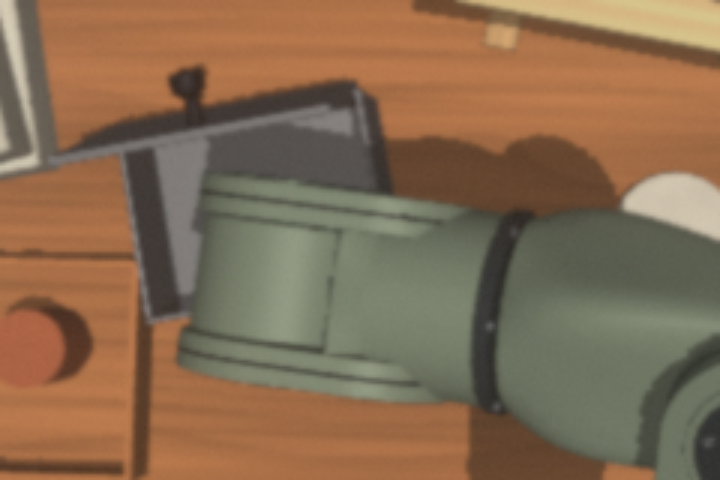

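Both scraps are in the tub: the side view puts them at (443,362) and (484,286), inside its walls. Now I'll close the lid by following its arc with closed fingertips beside the knob.

Run:
```python
from h import *
o,z=ori(TY,0,True)
ctrl.servo_line([460,200,500],speed=250)
def P(x,zt,y=-55): return np.r_[tubw(x,y),zt+173]
ctrl.servo_line(P(115,335),speed=250);st("behind high")
r=ctrl.servo_line(P(115,225),speed=180,f_stop=10);st("behind",r)
if not r:
    for th in np.arange(1.35,-.01,-.15):
        c,s=np.cos(th),np.sin(th)
        r=ctrl.servo_line(P(85-125*c+8*s+11,100+125*s+8*c),speed=110,f_stop=25)
        if r: st("stop",th); break
    st("arc end")
    if not r:
        r=ctrl.servo_line(P(-29,100),speed=30,f_stop=18);st("press",r)
```

```text
behind high t 24.8 w -0.1 gf 0.0 F [-1.2  0.4 -0.1] tcp [626.9 304.3 507.9]
behind False t 25.5 w 0.0 gf 0.0 F [-0.  -0.1  1.3] tcp [627.  304.5 399.3]
stop 8.881784197001252e-16 t 28.8 w 0.3 gf 11.9 F [-2.1 -3.9 24. ] tcp [486.3 274.5 281.7]
arc end t 28.8 w 0.3 gf 11.9 F [-2.1 -3.9 24. ] tcp [486.3 274.5 281.7]
```

Run:
```python
from h import *
p=np.array(ctrl.observe()["tcp_pos"])
ctrl.servo_line(p+[0,0,180],speed=200);ctrl.servo_line([430,20,470],speed=250);st("clear")
for c in("side","top"):
    im=snap(c,c+"6")
    for l in("tub_lid_handle","figure","vase"): print(c,l,[(round(r["score"],2),c2w(c,r["position"]).round().tolist()) for r in ctrl.landmark_of(c,l)[:2]])
a=cv2.imread("pics/side6.png")[60:340,120:400]
cv2.imwrite("pics/c6.png",cv2.resize(a,None,fx=2,fy=2))
print("handle shut expect",tubw(-55,0),143)
```

```text
clear t 31.1 w 0.0 gf 0.0 F [ 0.9  0.4 -0.1] tcp [430.   20.8 469.9]
side tub_lid_handle [(0.74, [448.0, 327.0, 145.0])]
side figure [(0.86, [632.0, -238.0, 1.0])]
side vase [(0.77, [664.0, -99.0, -4.0])]
top tub_lid_handle [(0.61, [445.0, 321.0, 143.0])]
top figure [(0.44, [636.0, -237.0, 1.0])]
top vase [(0.45, [662.0, -104.0, -1.0])]
handle shut expect [449.23133785 322.42714511] 143
```

View pics/c6.png

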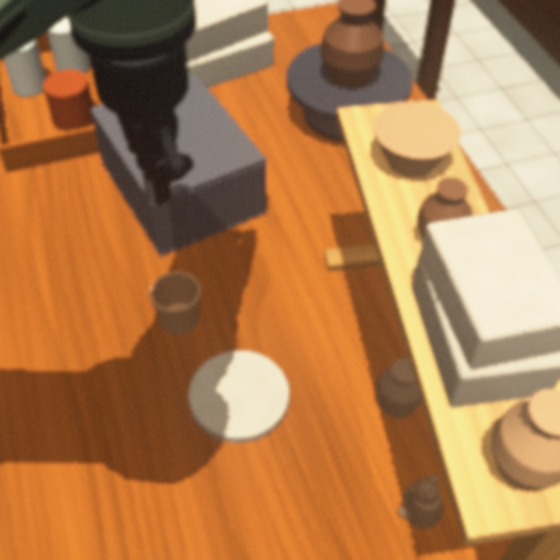

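The lid lies flat on the tub at about (185,140), with its knob at the expected shut height. The vase and figure are upright in their places.

```bash
python3 -c "
from bench import ctrl
print(ctrl.finish_job())"
```

```text
the job is handed in; nothing more can be done
None
```

I put both scraps in the tub, pressed the lid shut and handed the job in at about 31 s; the figure and vase still stand in place to within camera accuracy, no knock on the rack showed in the wrist-force readings, and the hand-in returned no verdict.

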